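# Close the split heater jacket round a centred sample

### The job

Slide the copper-topped sample dish along the loading plate, without lifting it, onto the black round stage mark so that it sits against both brass stop pins, while both halves of the blue heater jacket are still open. Then swing both halves of the jacket fully shut, without slamming them, until their steel flanges meet edge to edge round the sample. Leave the white blank dish and everything else on the bench where they are.

Things in the scene. Friction and masses are not known exactly. Their poses are not given: they have to be found in the camera images.
- fixture: fixed grey loading plate 250 x 190 mm, 10 mm thick, carrying the jacket. Origin on the bench under the stage centre; x points from the loading end to the hinge, y to the left half. Plate from x = -165 to +85, y = -95 to +95 mm. Two brass stop pins (8 mm diameter, 18 mm above the plate) at x = 20.5, y = +19 and -19 mm: a dish against both is centred within about 1 mm
- stage_centre (a point): centre of the black round stage mark (48 mm diameter) on top of the plate, 10 mm above the bench; axes as the fixture
- hinge_pin (a point): foot of the vertical hinge pin on the plate top, 54 mm behind the stage centre (fixture x = +54 mm); both halves turn about this pin; the pin stands 62 mm tall above the plate
- left_half (a joint): opening angle of the left jacket half (fixture +y side), rad: 0 shut at its stop, up to 1.3 swung out to the left. Shut, it is a half ring about the stage centre, inner radius 36, outer 44 mm, blue outside, white inside, 12 to 62 mm above the bench, open at the top. A stiff hinge (about 2 N at the flange) holds it where it is left
- right_half (a joint): the same for the right half (fixture -y side), swinging outward to the right
- left_flange (a point): middle of the flat outer face of the left half's steel flange at its free end, 37 mm above the bench, 106 mm from the hinge axis. The flange is 8 mm thick, 50 mm tall, 96 to 114 mm from the hinge axis; its inner face is the seam. Axes turn with the half, equal to the fixture's when shut; y is square to the face; pushing this outer face closes the half
- right_flange (a point): the same for the right half
- sample: the sample dish: dark steel disc 48 mm diameter, 16 mm tall, with a copper top, 0.15 kg, lying flat on the plate at its loading end, left or right. Origin at the centre of its underside, z up
- blank: the blank dish: all white disc of the same size, on the other side of the loading end, to be left alone. Origin at the centre of its underside
- ring: bystander: brass ring, 36 mm diameter, 12 mm tall, on the bench left of the plate. Origin at the centre of its underside
- weight: bystander: small steel weight with a knob, 28 mm diameter, 30 mm tall, on the bench right of the plate. Origin at the centre of its underside
- jar: bystander: amber jar, 60 mm diameter, 85 mm tall, on the left of the bench. Origin at the centre of its underside
- cup: bystander: white cup, 68 mm diameter, 70 mm tall, on the left of the bench. Origin at the centre of its underside
- screwdriver: bystander: screwdriver lying on the right of the bench, origin under its middle
- wrench: bystander: wrench lying on the right of the bench, origin under its middle
Things that resemble listed ones, but are neither listed nor needed, are in the scene too. Several things have the shape of the sample; the one meant has the colours described above.

How it is judged (in metres and radians):
On the way:
1. the sample sits centred on the stage mark, against the stop pins, with both jacket halves still open (horizontal distance between sample and stage_centre below 0.004 m and value of joint each of left_half, right_half above 0.4 rad), for 0.2 s.
At the end, for the whole second after the job is handed in: The sample dish lies flat and still on the plate, its centre within 4 mm of the stage centre, and both jacket halves are shut to within 0.03 rad (about 3 mm at each flange) (horizontal distance between sample and stage_centre below 0.004 m and z of sample in the frame of stage_centre below 0.003 m and angle between sample's own z axis and vertical below 0.1 rad and linear speed of sample below 0.01 m/s and value of joint each of left_half, right_half below 0.03 rad); the robot touches nothing.
It fails at once if the sample dish is lifted off the plate (more than 12 mm) or tipped (more than 0.4 rad) (z of sample in the frame of stage_centre above 0.012 m or angle between sample's own z axis and vertical above 0.4 rad).
It fails at once if a jacket half is slammed (closing faster than 2.5 rad/s, about 0.27 m/s at its flange) (velocity of joint any of left_half, right_half below -2.5 rad/s).
It fails at once if the blank dish, ring or weight is moved more than 12 mm (distance of any of blank, ring, weight from where it was at the start of the episode above 0.012 m).
It fails at once if another bystander is moved more than 25 mm (distance of any of jar, cup, screwdriver, wrench from where it was at the start of the episode above 0.025 m).
It also fails if it takes over 70 s, if anything falls off the work surface, if the arm or the gripper's body presses on something with over 40 N, if the wrist force passes 120 N, or if a joint passes its speed limit or range.

### The arm

A 7-joint arm with a two-finger parallel gripper is mounted at the origin on the work surface. World frame = base frame: x ahead of the robot, y to its left, z up, the work surface at z = 0. Lengths are in m, angles in degrees, forces in N, time in s.
With the tool pointing down it reaches from about 0.425 to 0.875 m from the base axis. Payload 4.7 kg.
Tool frame: the origin (TCP) lies at the very end of the fingers, on their centre line; the grasp point (between the pads) lies 19 mm behind it; z points along the fingers, y is the line along which they close (so a half turn about z gives the same grasp; the last joint's range is limited). The gripper opens to 87 mm and grips with 3 to 60 N. Pads are 19 mm wide; open, the fingers measure 117 mm over their backs; the gripper's body (75 mm by 190 mm) begins 51 mm behind the grasp point.
Start: joints at [-73.619, 18.392, -4.016, 83.108, 1.295, 78.541, -3.26], TCP at [0.175, 0.626, 0.223] pointing down, gripper open.
Joint ranges: [-163.93, 163.93], [-17.29, 119.83], [-79.2, 71.16], [3.27, 140.29], [-89.18, 269.18], [5.43, 117.66], [-154.24, 154.24]. Speed limits (degrees/s): [147.25, 147.25, 180, 180, 180, 180, 180].

### API

Orientations are given as [roll, pitch, yaw] about the fixed x, y, z axes, in that order (R = Rz(yaw) Ry(pitch) Rx(roll)).
In Python, from cell import get_obs, cams, ticket, finder gives the robot as it stands.
- The arm moves only by the shell command python3 -m creep 'ROWS' [FORCE]. ROWS is text: rows parted by semicolons, each of 5 numbers parted by spaces: the shift along the world's x, y, z in m, then the turn about the world's z in degrees, then the finger opening in m, from 0 to 0.087. A call has 1 to 8 rows; each row shifts and turns the commanded pose from where the row before left it; what a row does not reach is not made up. A row lasts 1/8 s, in which the tool goes at most 62.5 mm and 10.7 degrees, less where a joint would pass 70% of its speed; a pose out of reach is approached as far as the arm can. A call with a gripper value outside its range is refused whole. The fingers move at their own pace and stop on an object; FORCE is the grip in N (left out, the last holds). Time passes only in rows, so rows that do not move let the fingers close. It gives the time, the measured TCP pose, the force, the opening and the grip force at its end, in the units of the state.
- get_obs(): the state, without advancing time (a new reading comes with each control period).
- cams.read_camera(name): name is "side" or "top"; returns the picture (420x560x3 uint8, red, green, blue); there is no depth.
- cams.calibration(name): a dict with "fx", "fy", "cx", "cy" (pixels), "k1" (the pictures are not rectified: a ray, as slopes to the right and down, at radius r is drawn at 1 + k1 r^2 times it, then the intrinsics apply), "extrinsics" (4x4, takes a point from world to camera coordinates). Camera axes: x right, y down, z forward; pixel columns grow to the right and rows downward; lengths in m; the calibration is good to about 2 mm. A picture is of the moment at which its call begins. calibration takes no time and is no camera call.
- ticket.sign_off(): hands the job in; it is judged then, once.
Trained networks look in the newest picture that a camera, given by its name, has taken for a name from the list of things; names that differ only in an ending like _2 or _b are one class to them, and where a whole thing is asked for, a point or a joint stands for the part that bears it (a point fixed in the world has none). Each returns a list of dicts, best first, with "p" (0 to 1); they miss things now and then, are a little off and sometimes report something else, mostly with a low value. They report only what shows in the picture. A call takes as long as a camera call. They do not tell look-alikes from the thing itself.
- finder.masks_of(name, camera): "mask" (420x560 bool, what is visible of it) and "xy" ([column, row] in pixels, amid what is visible of it).
- finder.tip_of(name, camera): "xy" ([column, row] in pixels: a listed point, or the origin of a listed thing).
The state is a dict: "time_s": time; "qpos": joint angles; "joint_velocities": joint speeds; "effort": joint torques, N m; "tool_pos": TCP position; "tool_rot": TCP orientation; "force": force on the tool from outside, world axes, zero at the start; "wrist_torque": the same for the moment, N m; "grip_width": finger opening in m; "grasp_force": force on a finger pad.
Only numpy, scipy, OpenCV 4.12 (cv2) and the standard library are available. Lean on these libraries where they do the work, as an engineer would, in place of code of your own. Each camera call takes 0.05 s, during which the arm holds its last target. There are 200 camera calls.

## Working session

There is one attempt and no reset: what is moved stays moved. The work goes in short steps, Python scripts to look and compute and a shell command to move; the robot and the scene stay as the last step left them, time stands still between calls to the robot, and variables do not carry over. Pictures are saved under pics/ and viewed, at most 12 in all, crops included, and the job is handed in when it is done.

```bash
mkdir -p pics; ls; cat > h.py <<'E'
import numpy as np, cv2
from cell import get_obs, cams, ticket, finder
def ray(c,px):
    k=cams.calibration(c);E=np.array(k["extrinsics"])
    d=np.array([(px[0]-k["cx"])/k["fx"],(px[1]-k["cy"])/k["fy"]]);u=d.copy()
    for _ in range(30): u=d/(1+k["k1"]*(u@u))
    R,t=E[:3,:3],E[:3,3]
    return -R.T@t, R.T@np.r_[u,1]
def onz(c,px,z):
    o,d=ray(c,px); return o+d*(z-o[2])/d[2]
def proj(c,P):
    k=cams.calibration(c);E=np.array(k["extrinsics"])
    p=E[:3,:3]@np.asarray(P,float)+E[:3,3];u=p[:2]/p[2];u=u*(1+k["k1"]*(u@u))
    return np.array([u[0]*k["fx"]+k["cx"],u[1]*k["fy"]+k["cy"]])
def save(c,n,box=None,s=1):
    im=cams.read_camera(c)[:,:,::-1]
    if box: im=im[box[1]:box[3],box[0]:box[2]]
    cv2.imwrite(f"pics/{n}.png",cv2.resize(im,None,fx=s,fy=s,interpolation=cv2.INTER_CUBIC))
E
python3 - <<'E'
from h import *
a=cams.read_camera("top");b=cams.read_camera("side")
cv2.imwrite("pics/t0.png",a[:,:,::-1]);cv2.imwrite("pics/s0.png",b[:,:,::-1])
for c in("top","side"):
  k=cams.calibration(c);print(c,k["fx"],k["k1"],ray(c,(280,210)))
  for n in("sample","blank","ring","weight","stage_centre","hinge_pin","left_flange","right_flange","fixture"):
    print(n,[(np.round(r["xy"]).tolist(),round(r["p"],2)) for r in finder.tip_of(n,c)[:4]])
E
```

```text
pics
top 460.7036313920354 -0.12781302338736816 (array([ 0.30545679, -0.01044743,  1.2274727 ]), array([ 0.19651782,  0.02356518, -0.98024279]))
sample [([356.0, 256.0], 0.82), ([356.0, 226.0], 0.7), ([317.0, 219.0], 0.58), ([334.0, 179.0], 0.5)]
blank [([288.0, 227.0], 0.53), ([132.0, 204.0], 0.38)]
ring [([248.0, 230.0], 0.69)]
weight [([357.0, 224.0], 0.55), ([444.0, 210.0], 0.41), ([320.0, 221.0], 0.19)]
stage_centre [([300.0, 183.0], 0.8)]
hinge_pin [([297.0, 163.0], 0.82), ([303.0, 182.0], 0.19)]
left_flange [([265.0, 178.0], 0.77)]
right_flange [([333.0, 180.0], 0.67)]
fixture [([302.0, 183.0], 0.6)]
side 478.36182423042936 -0.01156490225062838 (array([-0.10651467, -0.63670958,  0.8208179 ]), array([ 0.56396982,  0.53736487, -0.62704979]))
sample [([296.0, 256.0], 0.73), ([316.0, 304.0], 0.66), ([338.0, 229.0], 0.61)]
blank [([269.0, 244.0], 0.79)]
ring [([233.0, 231.0], 0.56)]
weight [([328.0, 274.0], 0.53), ([232.0, 231.0], 0.42)]
stage_centre [([307.0, 221.0], 0.94)]
hinge_pin [([318.0, 212.0], 0.64)]
left_flange []
right_flange [([337.0, 229.0], 0.8)]
fixture [([310.0, 229.0], 0.64)]
```

View pics/t0.png

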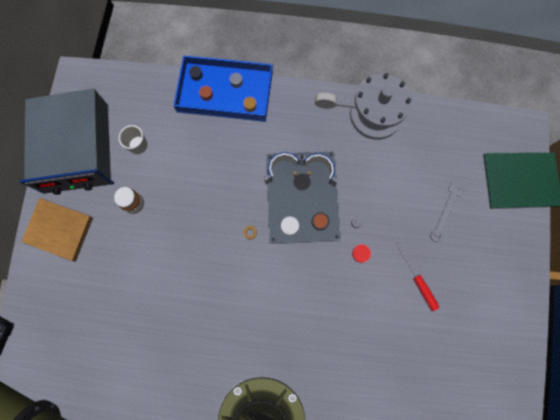

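View pics/s0.png

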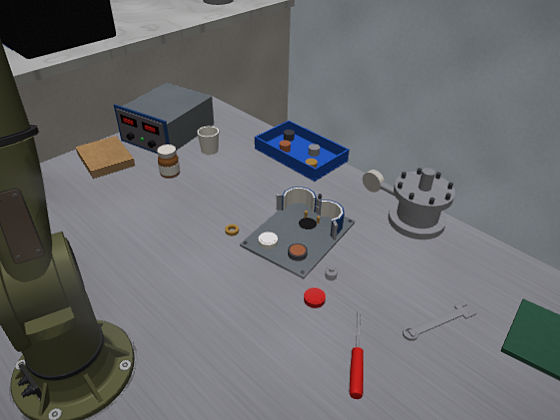

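Candidates for the sample: copper-topped dark disc on the plate, top (320,220) / side (297,251). Look-alikes are the red disc on the bench at top (361,254), the orange, copper-coloured and other pieces in the blue tray at top (206,92) and (250,103), and the white blank at top (290,226). I choose the copper-topped disc on the plate and will check it in one crop.

```bash
python3 - <<'E'
from h import *
save("top","t1",(250,140,370,270),4.6)
im=cams.read_camera("side")[:,:,::-1]
def best(n,c,near):
    R=[r for r in finder.masks_of(n,c)]
    R=[r for r in R if np.hypot(*(np.array(r["xy"])-near))<15]
    return R[0] if R else None
for n,c,near,z in(("sample","top",(320,220),.026),("sample","side",(297,251),.018),("blank","top",(290,226),.026),("blank","side",(268,240),.018),("fixture","top",(302,200),.01),("ring","top",(250,232),.006),("weight","top",(355,223),.015)):
    r=best(n,c,near)
    if r is None: print(n,c,None);continue
    m=r["mask"];ys,xs=np.nonzero(m)
    print(n,c,m.sum(),round(r["p"],2),(xs.mean(),ys.mean()),onz(c,(xs.mean(),ys.mean()),z).round(4))
for c,pts in(("top",dict(st=(300,183),hp=(297,163),)),("side",dict(st=(307,221),hp=(318,212)))):
    for k,p in pts.items(): print(c,k,onz(c,p,.01).round(4))
for i in range(2):
  for n,z in(("stage_centre",.01),("hinge_pin",.01),("left_flange",.037),("right_flange",.037)):
   for c in("top","side"):
    cams.read_camera(c)
    for r in finder.tip_of(n,c)[:1]: print(n,c,np.round(r["xy"],1),onz(c,r["xy"],z).round(4))
E
```

```text
sample top 243 0.64 (np.float64(319.79423868312756), np.float64(221.41152263374485)) [ 0.5284 -0.09    0.026 ]
sample side 303 0.55 (np.float64(297.006600660066), np.float64(252.11881188118812)) [ 0.5293 -0.091   0.018 ]
blank top 258 0.56 (np.float64(289.2829457364341), np.float64(225.6046511627907)) [ 0.5075 -0.011   0.026 ]
blank side 292 0.61 (np.float64(268.17123287671234), np.float64(240.2876712328767)) [ 0.5091 -0.0122  0.018 ]
fixture top 5790 0.71 (np.float64(301.62901554404147), np.float64(195.02210708117443)) [ 0.5978 -0.0345  0.01  ]
ring top 111 0.46 (np.float64(249.6036036036036), np.float64(232.3963963963964)) [0.4797 0.0924 0.006 ]
weight top 105 0.43 (np.float64(356.2952380952381), np.float64(222.78095238095239)) [ 0.5385 -0.1885  0.015 ]
top st [ 0.6308 -0.0263  0.01  ]
top hp [ 0.6865 -0.0117  0.01  ]
side st [ 0.6408 -0.0237  0.01  ]
side hp [ 0.6901 -0.0193  0.01  ]
stage_centre top [306.  183.9] [ 0.6303 -0.0429  0.01  ]
stage_centre side [306.  220.8] [ 0.6395 -0.0214  0.01  ]
hinge_pin top [298.3 161.8] [ 0.6904 -0.0149  0.01  ]
hinge_pin side [316.7 213.5] [ 0.6828 -0.021   0.01  ]
left_flange top [265.7 179.4] [0.6224 0.0662 0.037 ]
left_flange side [279.6 201.2] [0.6245 0.062  0.037 ]
right_flange top [332.1 178.8] [ 0.6457 -0.1101  0.037 ]
right_flange side [335.6 231.6] [ 0.6365 -0.1211  0.037 ]
stage_centre top [302.  183.8] [ 0.6292 -0.032   0.01  ]
stage_centre side [329.4 275. ] [ 0.5335 -0.1901  0.01  ]
hinge_pin top [297.7 164.1] [ 0.6836 -0.014   0.01  ]
left_flange top [266.1 177.6] [0.6274 0.0658 0.037 ]
left_flange side [276.9 199.8] [0.6236 0.0714 0.037 ]
right_flange top [332.6 178.5] [ 0.6467 -0.1114  0.037 ]
right_flange side [336.7 231.2] [ 0.6397 -0.122   0.037 ]
```

View pics/t1.png

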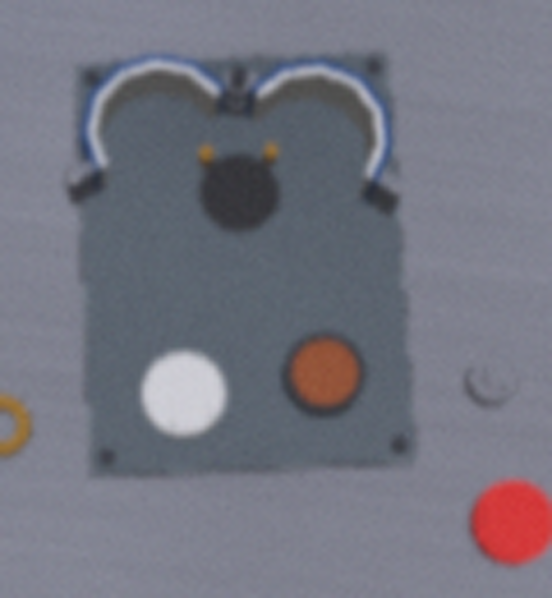

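The crop shows the copper disc with dark rim at (323,374), i.e. full picture (320,221): the sample. The black mark is at (238,192), the pins at (206,153) and (271,151), and the open flanges at (85,187) and (381,198). Next I fit the fixture pose.

```bash
python3 - <<'E'
from h import *
from scipy.optimize import least_squares
im=cams.read_camera("top").astype(float)
f=lambda u,v:((u+.5)/4.6-.5+250,(v+.5)/4.6-.5+140)
# robust: dark mark centroid, sample copper centroid
hsv=cv2.cvtColor(im.astype(np.uint8),cv2.COLOR_RGB2HSV)
g=im.mean(2)
def cen(m,c,r=13):
    yy,xx=np.mgrid[:420,:560];m=m&(np.hypot(xx-c[0],yy-c[1])<r);return np.array([xx[m].mean(),yy[m].mean()]),m.sum()
mk,n1=cen(g<65,f(238,192),10);sm,n2=cen((im[...,0]-im[...,2]>40),f(323,374),11);bl,n3=cen(g>160,f(183,393))
print(mk,n1,sm,n2,bl,n3)
M=onz("top",mk,.01);S=onz("top",sm,.026);B=onz("top",bl,.026)
print("mark",M.round(4),"sample",S.round(4),"blank",B.round(4))
cor=[(80,68),(383,55),(412,462),(92,475)];fx=[(85,95),(85,-95),(-165,-95),(-165,95)]
W=[onz("top",f(*c),.01)[:2] for c in cor];F=np.array(fx)/1e3
pins=[(206,153),(271,151)]
for p,q in zip(pins,[(20.5,19),(20.5,-19)]): W.append(onz("top",f(*p),.026)[:2]);F=np.vstack([F,np.array(q)/1e3])
W.append(M[:2]);F=np.vstack([F,[0,0]]);W=np.array(W)
def T(p,F):c,s=np.cos(p[2]),np.sin(p[2]);return F@np.array([[c,s],[-s,c]])+p[:2]
r=least_squares(lambda p:(T(p,F)-W).ravel(),[.63,-.03,0],loss="soft_l1",f_scale=.002)
print("fix",r.x[:2].round(4),np.degrees(r.x[2]));print((W-T(r.x,F)).round(4).tolist())
p=r.x
R=np.array([[np.cos(p[2]),-np.sin(p[2])],[np.sin(p[2]),np.cos(p[2])]])
for n,P in(("sample",S),("blank",B)):print(n,"fix frame",(R.T@(P[:2]-p[:2])).round(4))
# joint angles from the flanges
for n,u in(("L",(85,187)),("R",(381,198))):
    q=R.T@(onz("top",f(*u),.062)[:2]-p[:2]);d=q-[.054,0];print(n,q.round(4),np.hypot(*d),"angle from -x",np.degrees(np.arctan2(abs(d[1]),-d[0])))
o=get_obs();print(o["time_s"],o["tool_pos"],o["tool_rot"],o["grip_width"],o["force"])
E
```

```text
[301.55837563 181.07614213] 197 [320.25157233 220.47798742] 159 [289.46370968 224.98790323] 248
mark [ 0.6367 -0.0299  0.01  ] sample [ 0.5311 -0.0909  0.026 ] blank [ 0.5092 -0.0113  0.026 ]
fix [ 0.635 -0.03 ] 9.286436360645848
[[-0.0024, -0.0039], [-0.0024, 0.003], [-0.0001, 0.0026], [0.0009, -0.0017], [0.0007, 0.0001], [0.0005, -0.0003], [0.0017, 0.0001]]
sample fix frame [-0.1124 -0.0434]
blank fix frame [-0.1211  0.0388]
L [-0.0064  0.0903] 0.10863240565287542 angle from -x 56.24034780350049
R [-0.0196 -0.0778] 0.10709102437374707 angle from -x 46.59057220662262
3.1 [0.17449258 0.62614329 0.22257573] [1.79997257e+02 6.70911403e-04 1.64427511e+02] 0.08713815616967238 [0.29540503 0.09453833 0.32337811]
```

Fixture is at (0.6355, -0.030), yaw 9.3°. I'll go above the sample, turning the tool by -155° so its closing axis lies along fixture y.

```bash
python3 -m creep '0.024 -0.048 0 -10.4 0.087;0.024 -0.048 0 -10.4 0.087;0.024 -0.048 0 -10.4 0.087;0.024 -0.048 0 -10.4 0.087;0.024 -0.048 0 -10.4 0.087;0.024 -0.048 0 -10.4 0.087;0.024 -0.048 0 -10.4 0.087;0.024 -0.048 0 -10.4 0.065'; python3 -c "
from cell import get_obs;print(get_obs()['qpos'])"
```

```text
time_s: 4.1
tool_pos: [0.3672, 0.2406, 0.2229]
tool_rot: [180.0, -0.1, 80.9]
force: [1.0, -0.4, 0.7]
grip_width: 0.0827
grasp_force: 0.0
[-53.92278857  -8.44930681  15.68680078 111.69775887   2.33138573
  76.38342612 -48.04817675]
```

```bash
python3 -m creep '0.0235 -0.0476 0 -10.3 0.062;0.0235 -0.0476 0 -10.3 0.062;0.0235 -0.0476 0 -10.3 0.062;0.0235 -0.0476 0 -10.3 0.062;0.0235 -0.0476 0 -10.3 0.062;0.0235 -0.0476 0 -10.3 0.062;0.0235 -0.0476 0 -10.1 0.062;0 0 0 0 0.062'; python3 -c "
from cell import get_obs;print(get_obs()['qpos'])"
```

```text
time_s: 5.1
tool_pos: [0.5315, -0.0962, 0.2228]
tool_rot: [179.8, 0.0, 8.8]
force: [-1.5, 0.5, 0.2]
grip_width: 0.062
grasp_force: 0.0
[-30.07802003   5.12391425  39.9794149  100.14328507  -3.20797596
  75.88816919 -70.59568095]
```

```bash
python3 -m creep '0 0 -0.05 0 0.062;0 0 -0.05 0 0.062;0 0 -0.04 0 0.062;0 0 -0.03 0 0.062;0 0 0 0 0.062'; python3 - <<'E'
from h import *
o=get_obs();print(o["tool_pos"],o["tool_rot"])
save("side","s1",(210,170,390,305),4.4)
E
```

```text
time_s: 5.72
tool_pos: [0.5288, -0.0896, 0.0506]
tool_rot: [-179.9, 0.3, 9.4]
force: [0.4, 0.4, 0.3]
grip_width: 0.062
grasp_force: 0.0
[ 0.52877299 -0.08961333  0.05059536] [-179.9315969     0.29376157    9.4430497 ]
```

View pics/s1.png

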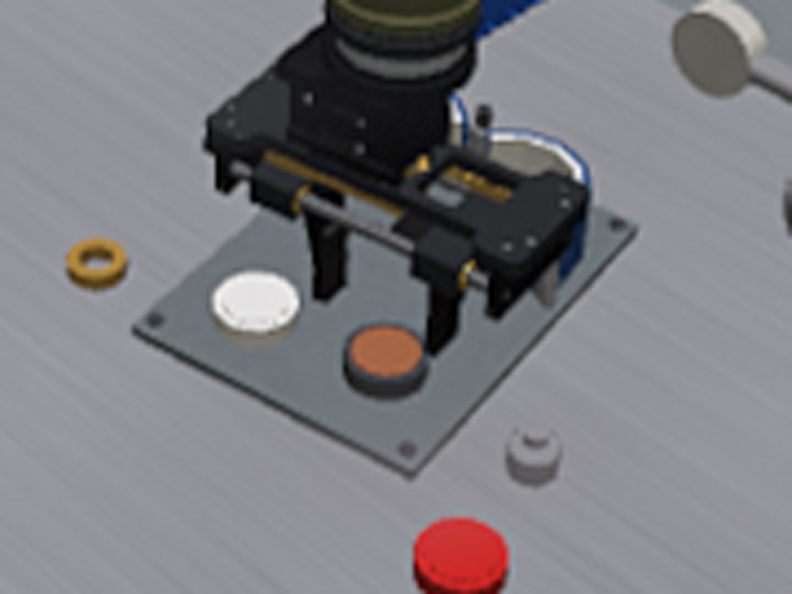

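The picture shows the fingers, tips at full-picture (309,249) and (284,237), straddling the sample at (297,251) with the blank clear. I'll check the midpoint by projection.

```bash
python3 - <<'E'
from h import *
print(proj("side",[.5288,-.0896,.0506]),proj("side",[.531,-.0909,.026]))
c,s=np.cos(np.radians(9.4)),np.sin(np.radians(9.4))
for k in(.031,-.031,.046,-.046): print(k,proj("side",[.5288-s*k,-.0896+c*k,.0506]))
r=[r for r in finder.masks_of("sample","side")]
im=cams.read_camera("side").astype(float)
m=(im[...,0]-im[...,2]>40);yy,xx=np.mgrid[:420,:560];m&=np.hypot(xx-297,yy-251)<11
print(xx[m].mean(),yy[m].mean(),m.sum(),onz("side",(xx[m].mean(),yy[m].mean()),.026))
E
```

```text
[296.99096277 241.99593373] [297.58646183 249.35563854]
0.031 [286.22930844 236.80565128]
-0.031 [308.01393514 247.31190614]
0.046 [281.11325969 234.33809541]
-0.046 [313.44413912 249.93056558]
297.3265306122449 249.27891156462584 147 [ 0.53074807 -0.09028023  0.026     ]
```

```bash
python3 -m creep '0 0 -0.015 0 0.062;0 0 -0.012 0 0.062;0 0 -0.009 0 0.062;0 0 0 0 0.062;0 0 0 0 0.062'; python3 -c "
from cell import get_obs;o=get_obs();print(o['tool_pos'],o['tool_rot'])"
```

```text
time_s: 6.5
tool_pos: [0.5312, -0.0912, 0.0167]
tool_rot: [180.0, -0.0, 9.3]
force: [0.4, 0.4, -0.5]
grip_width: 0.062
grasp_force: 0.0
[ 0.53119244 -0.09120837  0.01666428] [ 1.79982880e+02 -4.79535322e-03  9.31976823e+00]
```

```bash
python3 -m creep '0 0 -0.002 0 0.062;0 0 0 0 0.044;0 0 0 0 0.044;0 0 0 0 0.044;0 0 0 0 0.044' 8
```

```text
time_s: 7.12
tool_pos: [0.5311, -0.0911, 0.0147]
tool_rot: [180.0, -0.0, 9.3]
force: [-0.2, -0.1, -0.2]
grip_width: 0.0475
grasp_force: 8.0
```

```bash
python3 -m creep '0.0116 0.0074 0 0 0.044;0.0116 0.0074 0 0 0.044;0.0116 0.0074 0 0 0.044;0.0116 0.0074 0 0 0.044;0.0116 0.0074 0 0 0.044;0.0116 0.0074 0 0 0.044;0.0116 0.0074 0 0 0.044;0.0116 0.0074 0 0 0.044'; python3 - <<'E'
from h import *
cams.read_camera("side");cams.read_camera("side");o=get_obs();print(o['tool_pos'],o['force'],o['grip_width'])
save("side","s2",(270,175,360,250),8.5)
E
```

```text
time_s: 8.12
tool_pos: [0.6245, -0.0316, 0.0147]
tool_rot: [180.0, 0.0, 9.3]
force: [-4.2, -2.8, 5.5]
grip_width: 0.048
grasp_force: 8.0
[ 0.62639624 -0.02975221  0.0147115 ] [1.40779212 1.3585419  2.02543776] 0.04774525948111722
```

View pics/s2.png

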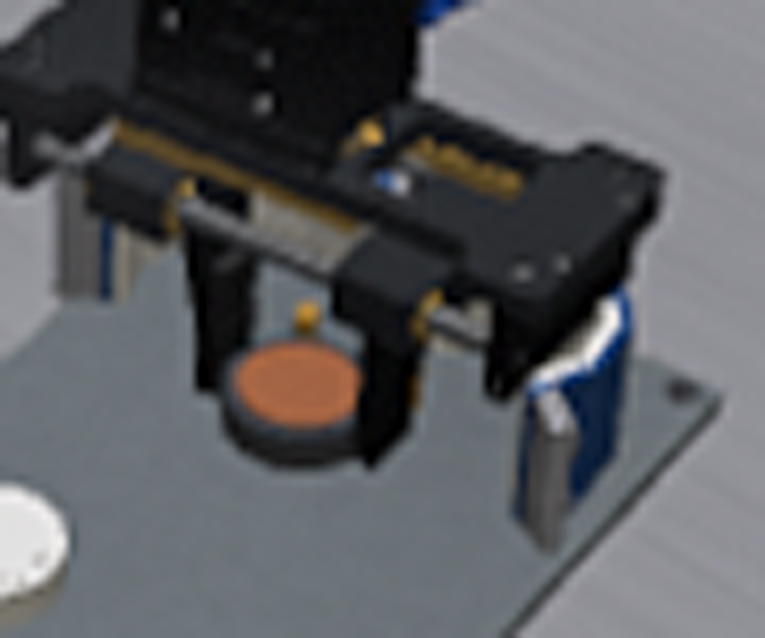

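The dish is held between the fingers, short of the pins (pin at crop (306,316)); the jacket halves are clear. I'll creep along fixture x.

```bash
python3 -m creep '0.002 0.0003 0 0 0.044;0.002 0.0003 0 0 0.044;0.002 0.0004 0 0 0.044;0.002 0.0003 0 0 0.044;0 0 0 0 0.044;0 0 0 0 0.044';python3 -m creep '0.001 0.00016 0 0 0.044;0.001 0.00016 0 0 0.044;0 0 0 0 0.044;0 0 0 0 0.044';python3 -m creep '0.001 0.00016 0 0 0.044;0.001 0.00016 0 0 0.044;0 0 0 0 0.044;0 0 0 0 0.044'
```

```text
time_s: 9.02
tool_pos: [0.6298, -0.0305, 0.0146]
tool_rot: [-179.9, 0.2, 9.3]
force: [-5.2, 0.8, 7.2]
grip_width: 0.0477
grasp_force: 8.0
time_s: 9.52
tool_pos: [0.6316, -0.0306, 0.0146]
tool_rot: [-179.9, 0.2, 9.3]
force: [-5.5, 0.4, 7.9]
grip_width: 0.0475
grasp_force: 8.0
time_s: 10.02
tool_pos: [0.6336, -0.0305, 0.0146]
tool_rot: [-179.9, 0.2, 9.3]
force: [-6.2, -0.0, 7.1]
grip_width: 0.0476
grasp_force: 8.0
```

```bash
python3 -m creep '0.001 0.00016 0 0 0.044;0.001 0.00016 0 0 0.044;0 0 0 0 0.044;0 0 0 0 0.044';python3 -m creep '0.001 0.00016 0 0 0.044;0 0 0 0 0.044;0 0 0 0 0.044';python3 - <<'E'
from h import *
a=cams.read_camera("side");print(get_obs()["force"])
m=(a[...,0].astype(int)-a[...,2]>40);yy,xx=np.mgrid[:420,:560];m&=np.hypot(xx-306,yy-219)<12
print(xx[m].mean(),yy[m].mean(),m.sum(),proj("side",[.6355,-.03,.026]),proj("side",[.637,-.03,.026]))
save("side","s3",(270,175,360,250),8.5)
E
```

```text
time_s: 10.52
tool_pos: [0.6356, -0.0304, 0.0146]
tool_rot: [-180.0, 0.2, 9.3]
force: [-5.2, -0.3, 7.8]
grip_width: 0.0476
grasp_force: 8.0
time_s: 10.9
tool_pos: [0.6361, -0.0303, 0.0146]
tool_rot: [-179.9, 0.3, 9.3]
force: [-7.1, -1.0, 9.1]
grip_width: 0.0477
grasp_force: 8.0
[-7.54051656 -0.61095994  7.68212131]
307.475 217.975 120 [307.75865514 218.32728053] [308.14415827 218.069467  ]
```

View pics/s3.png

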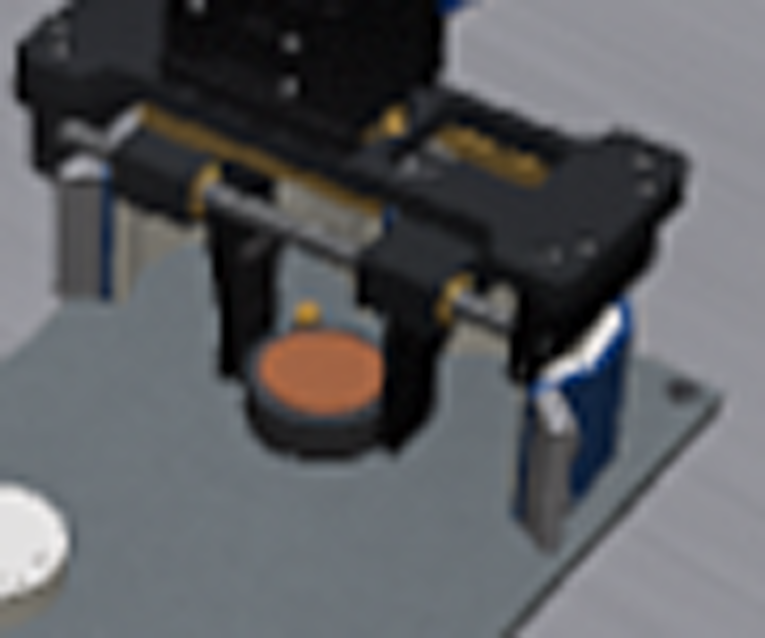

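The dish is almost at the visible pin at crop (306,312). I'll keep creeping until the force rises.

```bash
python3 -m creep '0.001 0.00016 0 0 0.044;0 0 0 0 0.044;0 0 0 0 0.044';python3 -m creep '0.001 0.00016 0 0 0.044;0 0 0 0 0.044;0 0 0 0 0.044'; python3 -m creep '0.001 0.00016 0 0 0.044;0 0 0 0 0.044;0 0 0 0 0.044'
```

```text
time_s: 11.38
tool_pos: [0.6365, -0.0302, 0.0144]
tool_rot: [-179.9, 0.4, 9.3]
force: [-8.5, -1.3, 9.0]
grip_width: 0.048
grasp_force: 8.0
time_s: 11.75
tool_pos: [0.6369, -0.0302, 0.0141]
tool_rot: [-179.9, 0.5, 9.3]
force: [-10.2, -0.8, 8.7]
grip_width: 0.0475
grasp_force: 8.0
time_s: 12.12
tool_pos: [0.6374, -0.0302, 0.0139]
tool_rot: [-179.9, 0.5, 9.2]
force: [-10.5, 0.1, 9.4]
grip_width: 0.0473
grasp_force: 8.0
```

```bash
python3 -m creep '0 0 0 0 0.062;0 0 0 0 0.062;0 0 0 0 0.062'; python3 -m creep '0 0 0.04 0 0.062;0 0 0.05 0 0.062;0 0 0.05 0 0.062;-0.03 0.05 0 0 0.03;-0.03 0.05 0 0 0;-0.02 0.05 0 0 0;0 0.02 0 0 0;0 0 0 0 0'; python3 - <<'E'
from h import *
a=cams.read_camera("top");b=cams.read_camera("side")
cv2.imwrite("pics/t4.png",cv2.resize(np.hstack([a[140:230,250:360],b[165:255,255:365]])[:,:,::-1],None,fx=3.6,fy=3.6,interpolation=cv2.INTER_CUBIC))
yy,xx=np.mgrid[:420,:560]
for c,i,q in(("top",a,(302,181)),("side",b,(307,218))):
    m=(i[...,0].astype(int)-i[...,2]>40)&(np.hypot(xx-q[0],yy-q[1])<14)
    n,l,st,ce=cv2.connectedComponentsWithStats(m.astype(np.uint8));k=1+st[1:,4].argmax()
    print(c,ce[k],st[k],onz(c,ce[k],.026))
E
```

```text
time_s: 12.5
tool_pos: [0.642, -0.0288, 0.0145]
tool_rot: [180.0, -0.0, 9.3]
force: [-0.2, 0.7, -1.3]
grip_width: 0.0614
grasp_force: 0.0
time_s: 13.5
tool_pos: [0.5621, 0.1425, 0.1546]
tool_rot: [180.0, -0.0, 9.5]
force: [1.1, -0.5, -0.7]
grip_width: 0.0201
grasp_force: 0.0
top [301.7012987  179.71428571] [295 173  14  14 154] [ 0.63620271 -0.02964514  0.026     ]
side [307.54782609 218.26086957] [301 214  14  10 115] [ 0.63530734 -0.02943711  0.026     ]
```

View pics/t4.png

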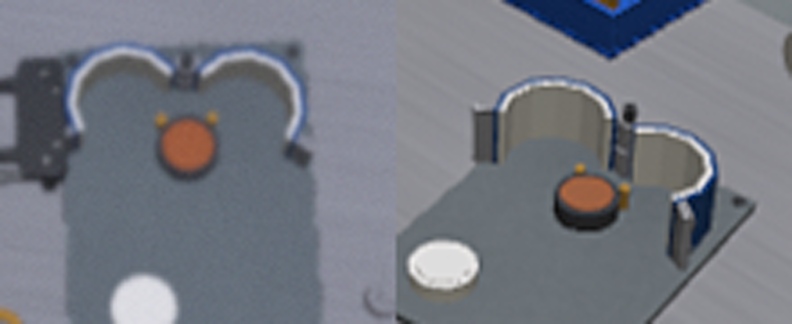

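The composite shows the dish (top crop (187,145)) touching both pins at (160,118) and (212,117), about 28 mm from each, with both halves still open. Stage criterion is met. Next I compute waypoints for pushing the flanges shut.

```bash
cat > way.py <<'E'
from h import *
C=np.array([.636,-.0297]);Y=np.radians(9.3);R=np.array([[np.cos(Y),-np.sin(Y)],[np.sin(Y),np.cos(Y)]])
def P(s,phi,g,r=.108):  # s=+1 left, -1 right
    a=np.radians(phi);v=np.array([-r,.023+g]);w=np.array([np.cos(a)*v[0]+np.sin(a)*v[1],-np.sin(a)*v[0]+np.cos(a)*v[1]])
    return C+R@np.array([.054+w[0],s*w[1]])
def table(s,seq):
    p=None
    for phi,g in seq:
        q=P(s,phi,g);print(phi,g,"pos",q.round(4),"d",None if p is None else (q-p).round(4),"yaw",round(9.3-s*phi,1));p=q
E
python3 - <<'E'
from way import *
o=get_obs();print(o["tool_pos"],o["tool_rot"],o["qpos"],o["grip_width"])
table(1,[(54,.022),(54,.004)]+[(x,0) for x in range(54,-1,-6)]+[(0,-.003)])
print();table(-1,[(44,.024),(44,.004)]+[(x,0) for x in (44,39,34,29,24,18,12,6,0)]+[(0,-.003)])
E
```

```text
[0.56268608 0.13878443 0.15461251] [ 1.79897855e+02 -1.56418516e-02  9.19008244e+00] [-45.77129328  13.5509752   33.76406243  99.67527342  -7.89898535
  69.16738825 -90.73683904] 0.011864925151373162
54 0.022 pos [0.6442 0.087 ] d None yaw -44.7
54 0.004 pos [0.6315 0.0742] d [-0.0127 -0.0128] yaw -44.7
54 0 pos [0.6287 0.0713] d [-0.0028 -0.0028] yaw -44.7
48 0 pos [0.6194 0.0645] d [-0.0093 -0.0068] yaw -38.7
42 0 pos [0.6108 0.0567] d [-0.0086 -0.0078] yaw -32.7
36 0 pos [0.6031 0.0481] d [-0.0077 -0.0086] yaw -26.7
30 0 pos [0.5964 0.0387] d [-0.0067 -0.0094] yaw -20.7
24 0 pos [0.5907 0.0287] d [-0.0057 -0.01  ] yaw -14.7
18 0 pos [0.586  0.0181] d [-0.0046 -0.0106] yaw -8.7
12 0 pos [0.5825 0.0071] d [-0.0035 -0.011 ] yaw -2.7
6 0 pos [ 0.5801 -0.0042] d [-0.0023 -0.0113] yaw 3.3
0 0 pos [ 0.579  -0.0157] d [-0.0012 -0.0115] yaw 9.3
0 -0.003 pos [ 0.5795 -0.0187] d [ 0.0005 -0.003 ] yaw 9.3

44 0.024 pos [ 0.6624 -0.1357] d None yaw 53.3
44 0.004 pos [ 0.6464 -0.1237] d [-0.016  0.012] yaw 53.3
44 0 pos [ 0.6432 -0.1213] d [-0.0032  0.0024] yaw 53.3
39 0 pos [ 0.6346 -0.1169] d [-0.0086  0.0044] yaw 48.3
34 0 pos [ 0.6265 -0.1118] d [-0.0082  0.0051] yaw 43.3
29 0 pos [ 0.6188 -0.106 ] d [-0.0077  0.0058] yaw 38.3
24 0 pos [ 0.6117 -0.0995] d [-0.0071  0.0065] yaw 33.3
18 0 pos [ 0.6039 -0.0909] d [-0.0078  0.0085] yaw 27.3
12 0 pos [ 0.597  -0.0816] d [-0.0068  0.0093] yaw 21.3
6 0 pos [ 0.5912 -0.0717] d [-0.0058  0.01  ] yaw 15.3
0 0 pos [ 0.5864 -0.0611] d [-0.0048  0.0105] yaw 9.3
0 -0.003 pos [ 0.5859 -0.0582] d [-0.0005  0.003 ] yaw 9.3
```

```bash
python3 -m creep '0.0136 -0.0087 0 -9 0;0.0136 -0.0087 0 -9 0;0.0136 -0.0087 0 -9 0;0.0136 -0.0087 0 -9 0;0.0136 -0.0087 0 -9 0;0.0136 -0.0085 0 -9 0;0 0 0 0 0;0 0 0 0 0';python3 -m creep '0 0 -0.05 0 0;0 0 -0.04 0 0;0 0 -0.02 0 0;0 0 0 0 0;0 0 0 0 0'; python3 -c "
from cell import get_obs;print(get_obs()['qpos'])"
```

```text
time_s: 14.6
tool_pos: [0.6432, 0.0878, 0.1544]
tool_rot: [180.0, 0.0, -44.6]
force: [0.7, 1.5, 0.5]
grip_width: 0.0003
grasp_force: 0.0
time_s: 15.22
tool_pos: [0.6448, 0.0891, 0.0464]
tool_rot: [-179.9, -0.1, -44.6]
force: [-0.0, -0.4, 0.0]
grip_width: 0.0002
grasp_force: 0.0
[ -40.65330839   30.74859695   39.92791737   95.1461574   -21.84221525
   61.97330926 -128.96270914]
```

```bash
python3 -m creep '0 0 -0.008 0 0;-0.006 -0.007 0 0 0;-0.0067 -0.0068 0 0 0;0 0 0 0 0;0 0 0 0 0'; python3 -m creep '-0.0028 -0.0028 0 0 0;-0.0046 -0.0034 0 3 0;-0.0047 -0.0034 0 3 0;0 0 0 0 0'; python3 - <<'E'
from h import *
save("side","s5",(250,150,370,250),6.5)
E
```

```text
time_s: 15.85
tool_pos: [0.6308, 0.0753, 0.0369]
tool_rot: [-180.0, -0.0, -44.7]
force: [-0.2, -0.2, -0.4]
grip_width: 0.0005
grasp_force: 0.0
time_s: 16.35
tool_pos: [0.6184, 0.0661, 0.0366]
tool_rot: [-180.0, 0.0, -38.7]
force: [0.7, 0.2, 0.1]
grip_width: 0.0007
grasp_force: 0.3
```

View pics/s5.png

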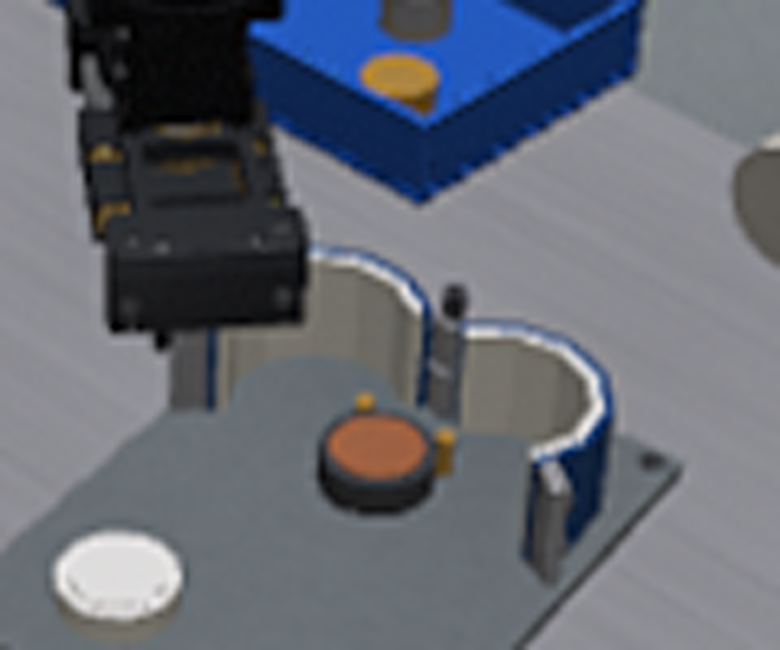

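The picture shows the finger behind the left flange (crop (190,370)), with no contact yet. I'll continue on the arc.

```bash
python3 -m creep '-0.0043 -0.0042 0 3 0;-0.0043 -0.0042 0 3 0;-0.0038 -0.0045 0 3 0;-0.0038 -0.0045 0 3 0';python3 -m creep '-0.0033 -0.0047 0 3 0;-0.0034 -0.0047 0 3 0;-0.0028 -0.005 0 3 0;-0.0029 -0.005 0 3 0'; python3 - <<'E'
from h import *
save("side","s6",(250,150,370,250),6.5)
E
```

```text
time_s: 16.9
tool_pos: [0.6022, 0.0497, 0.0366]
tool_rot: [-179.9, 0.1, -26.6]
force: [-0.0, 3.3, 1.3]
grip_width: 0.0004
grasp_force: 1.3
time_s: 17.4
tool_pos: [0.5894, 0.03, 0.0364]
tool_rot: [-180.0, 0.1, -14.6]
force: [-1.5, 2.7, 1.1]
grip_width: 0.0005
grasp_force: 1.3
```

View pics/s6.png

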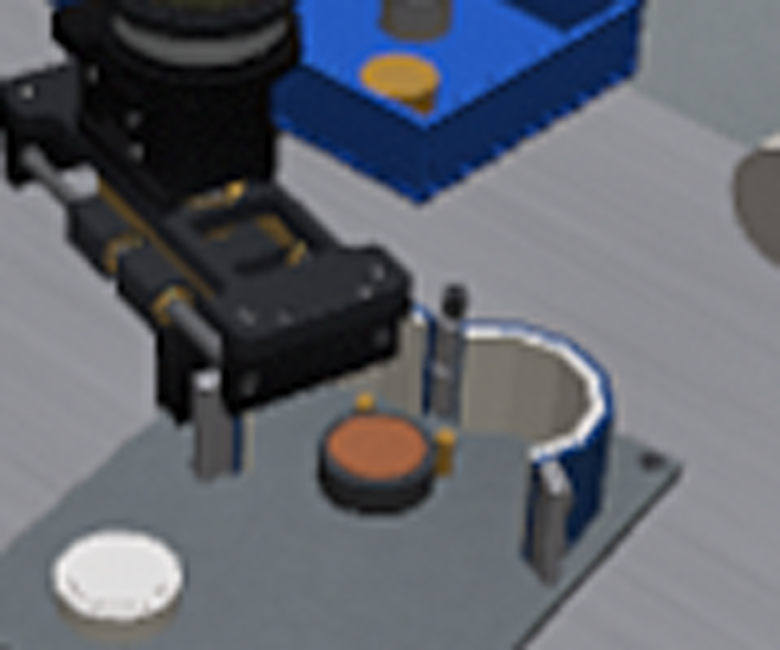

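The finger is carrying the left flange (crop (205,420)), 2–3 N. Continuing to shut.

```bash
python3 -m creep '-0.0022 -0.0053 0 3 0;-0.0022 -0.0053 0 3 0;-0.0017 -0.0055 0 3 0;-0.0017 -0.0055 0 3 0;-0.001 -0.0057 0 3 0;-0.001 -0.0057 0 3 0;-0.0005 -0.0057 0 3 0;0 0 0 3 0'; python3 -m creep '-0.0003 -0.003 0 0 0;0 -0.002 0 0 0;0 0 0 0 0'
```

```text
time_s: 18.45
tool_pos: [0.578, -0.0103, 0.0361]
tool_rot: [-180.0, 0.2, 9.3]
force: [-4.0, 0.8, 1.2]
grip_width: 0.0008
grasp_force: 2.1
time_s: 18.82
tool_pos: [0.578, -0.015, 0.036]
tool_rot: [-180.0, 0.2, 9.2]
force: [-5.8, 1.1, 1.3]
grip_width: 0.0005
grasp_force: 2.6
```

```bash
python3 -m creep '-0.002 -0.001 0 0 0;0 -0.001 0 0 0;0 0 0 0 0'; python3 -m creep '0 -0.002 0 0 0;0 0 0 0 0;0 0 0 0 0'; python3 -m creep '0 -0.002 0 0 0;0 0 0 0 0;0 0 0 0 0'
```

```text
time_s: 19.2
tool_pos: [0.5778, -0.0169, 0.0366]
tool_rot: [180.0, -0.0, 9.3]
force: [-1.1, 1.7, -0.6]
grip_width: 0.0002
grasp_force: 0.9
time_s: 19.58
tool_pos: [0.5777, -0.0191, 0.0367]
tool_rot: [180.0, -0.0, 9.3]
force: [-0.1, 1.3, 0.1]
grip_width: 0.0006
grasp_force: 0.7
time_s: 19.95
tool_pos: [0.5777, -0.021, 0.0368]
tool_rot: [180.0, -0.0, 9.3]
force: [-0.4, 1.2, -0.2]
grip_width: 0.0006
grasp_force: 0.6
```

```bash
python3 -m creep '0 -0.002 0 0 0;0 0 0 0 0;0 0 0 0 0'; python3 -m creep '0 -0.002 0 0 0;0 0 0 0 0;0 0 0 0 0'; python3 - <<'E'
from h import *
save("side","s7",(250,150,370,250),6.5)
E
```

```text
time_s: 20.32
tool_pos: [0.5777, -0.0217, 0.0367]
tool_rot: [-179.9, -0.0, 9.4]
force: [0.3, 5.7, -0.1]
grip_width: 0.0004
grasp_force: 2.5
time_s: 20.7
tool_pos: [0.5778, -0.0219, 0.0368]
tool_rot: [-179.8, -0.1, 9.4]
force: [0.5, 8.8, 0.2]
grip_width: 0.0006
grasp_force: 4.1
```

View pics/s7.png

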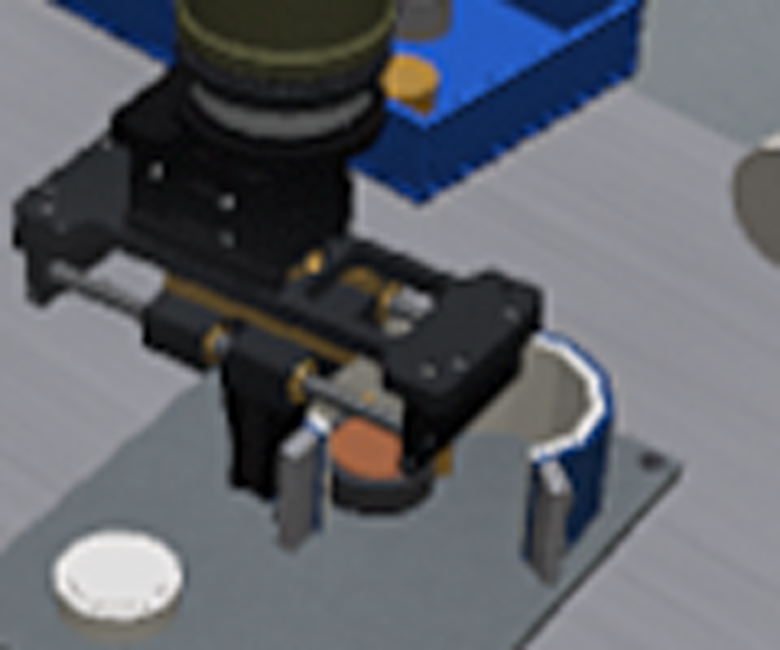

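Pushing 2 mm more moved the tool only 0.2 mm while the force rose to 8.8 N, so the left half is on its stop (flange at crop (295,490)). Now the right half.

```bash
python3 -m creep '0 0.012 0 0 0;0 0.01 0.02 0 0;0 0 0.05 0 0;0 0 0.04 0 0'; python3 -m creep '0.0141 -0.0218 0 7.4 0;0.0141 -0.0218 0 7.4 0;0.0141 -0.0218 0 7.4 0;0.0141 -0.0218 0 7.4 0;0.0141 -0.0218 0 7.4 0;0.0142 -0.0218 0 7 0;0 0 0 0 0;0 0 0 0 0'; python3 - <<'E'
from h import *
a=cams.read_camera("side");o=get_obs();print(o["tool_pos"],o["tool_rot"],o["qpos"])
E
```

```text
time_s: 21.25
tool_pos: [0.578, -0.0036, 0.1497]
tool_rot: [179.9, -0.1, 9.3]
force: [0.8, 0.5, 0.5]
grip_width: 0.0006
grasp_force: 0.0
time_s: 22.25
tool_pos: [0.6619, -0.1331, 0.1472]
tool_rot: [180.0, -0.0, 53.2]
force: [-0.4, 0.7, -0.7]
grip_width: 0.0009
grasp_force: 0.0
[ 0.66189626 -0.13244624  0.14708309] [-1.79984472e+02 -2.29044732e-02  5.33096787e+01] [-12.89831476  25.61752393  29.49379277  85.69284646 -12.95484899
  72.095926   -18.51935646]
```

```bash
python3 -m creep '-0.001 -0.005 -0.04 0 0;0 0 -0.04 0 0;0 0 -0.03 0 0;0 0 0 0 0;0 0 0 0 0';python3 -m creep '-0.008 0.006 0 0 0;-0.008 0.006 0 0 0;-0.0032 0.0024 0 0 0;0 0 0 0 0'
```

```text
time_s: 22.92
tool_pos: [0.6621, -0.1381, 0.0382]
tool_rot: [179.9, -0.1, 53.4]
force: [1.2, -0.5, 0.8]
grip_width: 0.0007
grasp_force: 0.0
time_s: 23.42
tool_pos: [0.6421, -0.1243, 0.0374]
tool_rot: [179.9, -0.0, 53.3]
force: [0.5, -0.8, 0.5]
grip_width: 0.0002
grasp_force: 0.6
```

```bash
python3 - <<'E'
from way import *
import way
a=cams.read_camera("side")
for phi in (44,36,28,20,12,4,0):print(phi,P(-1,phi,-.006,.110).round(4))
print(get_obs()["tool_pos"])
E
```

```text
44 [ 0.6372 -0.1193]
36 [ 0.624  -0.1111]
28 [ 0.6121 -0.1012]
20 [ 0.6017 -0.0896]
12 [ 0.593  -0.0768]
4 [ 0.5862 -0.0628]
0 [ 0.5835 -0.0555]
[ 0.64221974 -0.12417655  0.03714317]
```

```bash
python3 -m creep '-0.005 0.005 0 0 0;-0.0066 0.0038 0 -4 0;-0.0066 0.0043 0 -4 0;-0.006 0.0048 0 -4 0;-0.006 0.0051 0 -4 0;0 0 0 0 0';python3 -m creep '-0.0054 0.0056 0 -4 0;-0.005 0.006 0 -4 0;-0.0045 0.0062 0 -4 0;-0.0042 0.0066 0 -4 0;0 0 0 0 0'
```

```text
time_s: 24.22
tool_pos: [0.6111, -0.1006, 0.0364]
tool_rot: [-179.9, 0.0, 37.4]
force: [-0.1, -1.1, 0.7]
grip_width: 0.0004
grasp_force: 0.5
time_s: 24.85
tool_pos: [0.5922, -0.0761, 0.0363]
tool_rot: [-179.9, 0.1, 21.5]
force: [-0.2, -0.4, 0.2]
grip_width: 0.0009
grasp_force: 0.3
```

```bash
python3 -m creep '-0.0036 0.0069 0 -4 0;-0.0034 0.0069 0 -4 0;-0.0024 0.0053 0 -4 0;0 0 0 0 0;0 0 0 0 0'; python3 -m creep '0 0.002 0 0 0;0 0 0 0 0;0 0 0 0 0'; python3 -m creep '0 0.002 0 0 0;0 0 0 0 0;0 0 0 0 0'
```

```text
time_s: 25.48
tool_pos: [0.5834, -0.0578, 0.0365]
tool_rot: [-180.0, 0.0, 9.4]
force: [1.1, -0.6, -0.7]
grip_width: 0.0006
grasp_force: 0.6
time_s: 25.85
tool_pos: [0.5833, -0.0577, 0.0365]
tool_rot: [179.9, -0.0, 9.3]
force: [1.5, -4.6, -1.9]
grip_width: 0.0007
grasp_force: 2.3
time_s: 26.22
tool_pos: [0.5833, -0.0576, 0.0366]
tool_rot: [179.7, -0.0, 9.2]
force: [2.6, -7.4, -3.2]
grip_width: 0.0004
grasp_force: 3.7
```

The right half resists too: no motion while the force rises to 7.4 N. I'll back off and check with the cameras.

```bash
python3 -m creep '0 0.002 0 0 0;0 0 0 0 0;0 -0.012 0 0 0;0 -0.006 0.02 0 0;0 0 0.05 0 0;0 0 0.06 0 0;-0.03 -0.06 0.02 0 0;-0.03 -0.06 0 0 0';python3 -m creep '-0.03 -0.06 0 0 0;0 0 0 0 0'; python3 - <<'E'
from h import *
a=cams.read_camera("top");b=cams.read_camera("side")
cv2.imwrite("pics/t8.png",cv2.resize(np.hstack([a[150:230,260:350],b[175:255,265:355]])[:,:,::-1],None,fx=4.4,fy=4.4,interpolation=cv2.INTER_CUBIC))
yy,xx=np.mgrid[:420,:560]
for c,i,q in(("top",a,(302,180)),("side",b,(307,218))):
    m=(i[...,0].astype(int)-i[...,2]>40)&(np.hypot(xx-q[0],yy-q[1])<9)
    print(c,xx[m].mean(),yy[m].mean(),m.sum(),onz(c,(xx[m].mean(),yy[m].mean()),.026))
E
```

```text
time_s: 27.22
tool_pos: [0.5298, -0.1797, 0.1883]
tool_rot: [180.0, -0.3, 9.5]
force: [0.4, -1.4, 0.1]
grip_width: 0.0002
grasp_force: 0.0
time_s: 27.48
tool_pos: [0.4975, -0.2409, 0.1865]
tool_rot: [179.9, -0.1, 8.8]
force: [0.1, 0.6, 0.3]
grip_width: 0.0004
grasp_force: 0.0
top 301.6928104575163 179.75816993464053 153 [ 0.63607801 -0.02963595  0.026     ]
side 307.74285714285713 214.11428571428573 35 [ 0.64834747 -0.01841532  0.026     ]
```

View pics/t8.png

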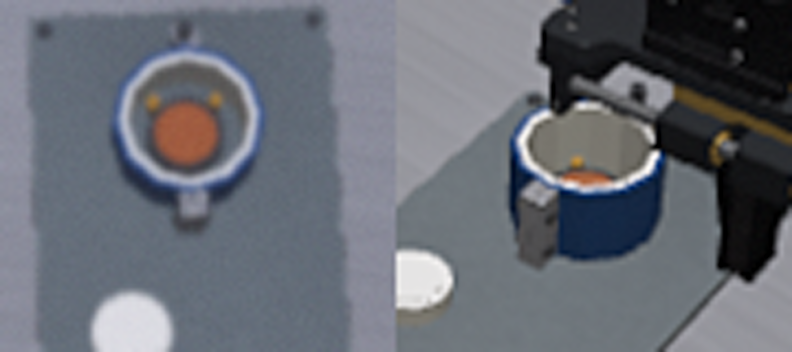

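Both flanges meet as one block at top crop (193,207). The ring is closed around the dish at (186,133), still against the pins, and the sample hasn't moved (0.6361, -0.0296). Handing in.

```bash
python3 -c "
from cell import ticket;print(ticket.sign_off())"
```

```text
the job is handed in; nothing more can be done
None
```

The sample dish sits on the stage mark against both stop pins and both jacket halves are shut with their flanges meeting; the job is handed in at about 28 s, but the hand-in gave no verdict back.

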